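# Swing out the prop leg and set the seedling tray on it

### The arm

A 6-joint arm with a two-finger parallel gripper is mounted at the origin on the work surface. World frame = base frame: x ahead of the robot, y to its left, z up, the work surface at z = 0. Lengths are in m, angles in rad, forces in N, time in s.
With the tool pointing down it reaches from about 0.325 to 0.775 m from the base axis. Payload 5.5 kg.
Tool frame: the origin (TCP) lies midway between the tips of the shut fingers; the grasp point (between the pads) lies 19 mm behind it; z points along the fingers, x is the direction in which the jaws open and shut, and the axes are right-handed (so a half turn about z gives the same grasp; the last joint's range is limited). The gripper opens to 85 mm and grips with 20 to 120 N. Pads are 22 mm wide; open, the fingers measure 114 mm over their backs; the gripper's body (76 mm by 85 mm) begins 54 mm behind the grasp point. The pads swing forward as they close: fully open they stand 13 mm farther back than shut.
Start: joints at [-1.342, 0.091, 1.231, -0, 1.82, -0.057], TCP at [0.169, -0.576, 0.231] pointing down, gripper open.
Joint ranges: [-2.87, 2.87], [-0.86, 2.18], [0.17, 2.46], [-1.51, 4.65], [0.06, 2.69], [-2.65, 2.65]. Speed limits (rad/s): [2.57, 2.57, 3.01, 3.14, 3.14, 3.14].

### API

Orientations are given as a unit quaternion [x, y, z, w].
In Python, from plant import ctrl gives the robot as it stands.
- The arm moves only by the tool arm_command, never from a script. Its argument "steps" is a list that holds one entry, the list of rows, each a list of 7 numbers: the turn, a rotation vector about the world's x, y, z in degrees, then the shift along the world's x, y, z in cm, then the finger opening in cm, from 0 to 8.54. A call has exactly 5 rows; each row shifts and turns the pose as measured when the row begins; what a row does not reach is not made up. A row lasts 1/8 s, in which the tool goes at most 62.5 mm and 10.7 degrees, less where a joint would pass 70% of its speed; a pose out of reach is approached as far as the arm can. A call with a gripper value outside its range is refused whole. The fingers move at their own pace and stop on an object; the grip force is fixed at half the most. Time passes only in rows, so rows that do not move let the fingers close, or fill a call up. It gives the time, the measured TCP pose, the force and the opening at its end, in the units of the state.
- ctrl.read_state(): the state, without advancing time (a new reading comes with each control period).
- ctrl.grab_frame(name): name is "side" or "top" or "wrist"; returns the picture (384x512x3 uint8, red, green, blue); there is no depth.
- ctrl.calibration(name): a dict with "vfov" (degrees; the focal length in pixels is half the picture's height over the tangent of half this angle, whatever the lens; pixels are square), "cx", "cy" (the principal point, pixels), "view" (4x4, takes a point from world to camera coordinates). Camera axes: x right, y down, z forward; pixel columns grow to the right and rows downward; lengths in m; the calibration is good to about 2 mm. The wrist camera is an equidistant fisheye: a pixel r from the principal point sees the ray r / f radians off the axis. A picture is of the moment at which its call begins: read the wrist's pose just before it. calibration takes no time and is no camera call; for the wrist camera it gives the pose at the moment of the call.
- ctrl.hand_in(): hands the job in, once; it reports no verdict.
The state is a dict: "clock": time; "joint_positions": joint angles; "qd": joint speeds; "joint_efforts": joint torques, N m; "tool_pos": TCP position; "orientation": TCP orientation; "wrist_force": force on the tool from outside, world axes, zero at the start; "torque": the same for the moment, N m; "finger_gap": finger opening in m.
Only numpy, scipy, OpenCV 4.12 (cv2) and the standard library are available. Lean on these libraries where they do the work, as an engineer would, in place of code of your own. Each camera call takes 0.05 s, during which the arm holds its last target. There are 200 camera calls.

### The job

On the small wooden tray stand, push the folding prop leg out until it clicks, press it firmly home against its stop with a push of 10 to 30 N, never more, and let it stay out by itself. Then pick up the black seedling tray by its handle and set it down gently and level, lengthwise and centred along the leg, so that it bridges from the stand's top to the leg, and let go. Leave the bowl, jar and pot alone.

Things in the scene. Friction and masses are not known exactly. Their poses are not given: they have to be found in the camera images.
- stand: Pale wooden tray stand fixed to the bench, 75 (x) x 140 (y) x 90 mm high, flat top at 90 mm. Origin: centre of its underside, z up. Its front looks along its own -x; the leg hinges on the front.
- leg_hinge (a point): Vertical hinge axis of the leg at bench level, 55 mm in front of the stand's origin. Pushing at the end post takes 1 to 3 N to swing, 3 to 8 N from 0.45 rad before the stop, where a spring pawl is pressed down; it snaps up behind the leg 0.1 rad or less before the stop. At the stop a rubber buffer gives about 10 N per mm at the post. A steel catch plate, up to 22 mm high, lies within 90 mm of the axis.
- leg (a joint): Swing of the prop leg, rad: 0 = along the stand's own -y, pi/2 = straight out along its -x; grows clockwise from above. Starts at 0.45 to 0.7, open room on both sides. Unlatched, a spring draws it back below 0.9. Its stop lies anywhere from 1.28 to 1.86, differs each time and is not measured: it must be felt. Latched, it cannot swing back and rests up to 0.1 rad short of the stop.
- leg_post (a point): Point inside the leg's end post (teal band), 135 mm from the hinge axis, 55 mm above the bench. The brown wooden leg is a panel 18 mm thick, 150 mm long from the hinge axis, top edge at 90 mm; the end post is 30 mm wide along the leg and reaches from 3 to 90 mm above the bench.
- tray: Black seedling tray on the bench, 190 (x) x 130 (y) x 30 mm high, flat underside, 0.2 to 0.4 kg. Origin: centre of its underside, z up. Teal handle rib at its centre: 16 mm thick in x, 70 mm long in y, top at 78 mm. Set down right, its origin is 95 mm in front of the stand's origin (stand x = -95 mm, y = 0), 90 mm above the bench, its x axis along the stand's (either way).
- bowl: Teal bowl, 130 mm across, 60 mm high; bystander. Origin: centre of its underside.
- jar: Clear jar with red cap, 60 mm across, 85 mm high; bystander. Origin: centre of its underside.
- pot: Small terracotta pot, 70 mm across, 65 mm high; bystander. Origin: centre of its underside.
Mind the look-alikes: they are no part of the job. Of the things like the tray, leave any that is blue or red; of the rest the larger one is meant.

How it is judged:
By the outcome, as a careful person would: the job done as asked, in the order asked, and still so for the second after the job is handed in, with the robot touching nothing.
It also fails if it takes over 72 s, if anything falls off the work surface, if the arm or the gripper's body presses on something with over 40 N, if the wrist force passes 120 N, or if a joint passes its speed limit or range.

## Working session

There is one attempt and no reset: what is moved stays moved. The work goes in short steps, Python scripts to look and compute and a tool call to move; the robot and the scene stay as the last step left them, time stands still between calls to the robot, and variables do not carry over. Pictures are saved under pics/ and viewed, about 8 in all and at most 12, crops included, and the job is handed in when it is done.

Besides the shell and the picture viewer there is one more tool, called after "Emit:" as name(argument=value, ...) on one line, values as JSON. arm_command: Moves the arm, as the interface text tells. Its arguments: {"type":"object","properties":{"steps":{"type":"array"}},"required":["steps"]}

```bash
mkdir -p pics; ls; python3 - <<'E'
from plant import ctrl
import cv2,numpy as np
s=ctrl.read_state();print(s)
for n in("top","side"):
    f=ctrl.grab_frame(n);cv2.imwrite(f"pics/{n}0.png",f[:,:,::-1])
    c=ctrl.calibration(n);print(n,c['vfov'],c['cx'],c['cy'],np.round(c['view'],4).tolist())
E
```

```text
pics
{'clock': 0.0, 'joint_positions': array([-1.34171340e+00,  9.18819109e-02,  1.23191521e+00,  7.92703332e-06,
        1.81979955e+00, -5.67147216e-02]), 'qd': array([-0.00101831, -0.00093654, -0.00145621,  0.00067948, -0.00045229,
       -0.00035174]), 'joint_efforts': array([-5.25952310e-04, -4.58747005e+01, -4.18015623e+01, -1.68742076e-04,
        1.20026810e-02, -9.42930214e-07]), 'tool_pos': array([ 0.16908016, -0.575382  ,  0.23012051]), 'orientation': array([ 8.00600842e-01, -5.99197203e-01, -7.64409620e-04, -6.47847284e-04]), 'wrist_force': array([ 0.3566523 , -0.36548774,  0.11405346]), 'torque': array([-0.01658668,  0.01766297, -0.01958886]), 'finger_gap': 0.08533386960833995}
top 48.34350241242866 256.0710579662784 190.35252193643876 [[0.0016, -0.9995, 0.0308, -0.024], [-0.9898, -0.006, -0.1424, 0.4872], [0.1425, -0.0303, -0.9893, 1.1808], [0.0, 0.0, 0.0, 1.0]]
side 44.85882987586087 254.2140510828162 191.6942177342673 [[-0.8383, -0.5451, -0.0115, 0.4197], [-0.3231, 0.5135, -0.795, 0.2096], [0.4392, -0.6627, -0.6066, 1.3861], [0.0, 0.0, 0.0, 1.0]]
```

View pics/top0.png

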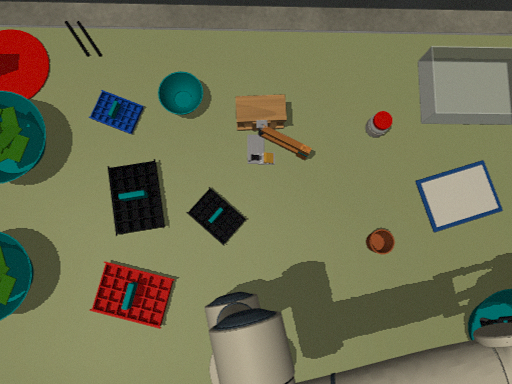

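View pics/side0.png

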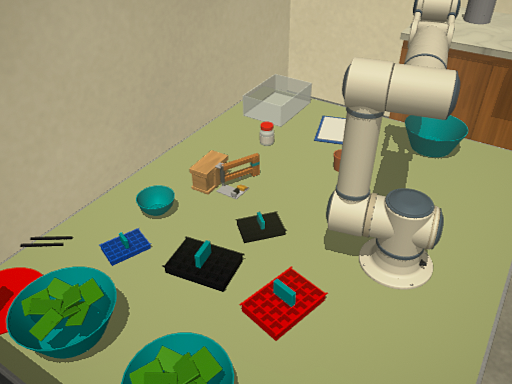

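Top view: the stand is at (261,110) with the leg pointing lower right to its post at (308,152). There are four tray-like things: blue (117,112), red (133,295), small black (217,215) and large black (137,197). The large black one is meant, since it isn't blue or red and is the larger of the two left. Next I measure and confirm it in a crop.

```bash
cat > h.py <<'E'
from plant import ctrl
import cv2,numpy as np
def ray(n,uv,c=None):
    c=c or ctrl.calibration(n);V=np.array(c['view']);f=192/np.tan(np.radians(c['vfov']/2))
    p=(np.array(uv,float)-[c['cx'],c['cy']])
    if n=='wrist':
        r=np.hypot(*p)+1e-9;t=r/f;d=np.array([*(p/r*np.sin(t)),np.cos(t)])
    else: d=np.array([*(p/f),1.])
    return -V[:3,:3].T@V[:3,3],V[:3,:3].T@d
def onz(n,uv,z,c=None):
    o,d=ray(n,uv,c);return (o+d*(z-o[2])/d[2])
def proj(n,P):
    c=ctrl.calibration(n);V=np.array(c['view']);f=192/np.tan(np.radians(c['vfov']/2));q=V[:3,:3]@P+V[:3,3]
    return q[:2]/q[2]*f+[c['cx'],c['cy']]
def blobs(img,lo,hi,roi,amin=20):
    x0,y0,x1,y1=roi;h=cv2.cvtColor(img,cv2.COLOR_BGR2HSV)
    m=np.zeros(h.shape[:2],np.uint8);m[y0:y1,x0:x1]=cv2.inRange(h,lo,hi)[y0:y1,x0:x1]
    cs=cv2.findContours(m,cv2.RETR_EXTERNAL,cv2.CHAIN_APPROX_NONE)[0]
    return [c for c in sorted(cs,key=cv2.contourArea,reverse=True) if cv2.contourArea(c)>amin]
E
python3 - <<'E'
from h import *
im=cv2.imread('pics/top0.png')
h=cv2.cvtColor(im,cv2.COLOR_BGR2HSV)
for p in [(261,102),(261,126),(290,142),(304,152),(131,196),(130,215)]: print(p,h[p[1],p[0]])
def rect(name,lo,hi,roi,z,n=1):
    for c in blobs(im,lo,hi,roi)[:n]:
        q=np.array([onz('top',p,z)[:2] for p in c[:,0]],np.float32)*1000
        r=cv2.minAreaRect(q);print(name,np.round(r[0]),np.round(r[1]),round(r[2],1),cv2.boxPoints(r).round().tolist(),cv2.boundingRect(c))
rect('handle',(80,60,40),(100,255,255),(100,155,170,240),.078)
rect('tray',(0,0,0),(180,255,45),(100,150,170,240),.03)
rect('smallblack',(0,0,0),(180,255,45),(180,180,250,250),.03)
rect('standtop',(5,60,120),(25,255,255),(225,85,300,118),.09)
rect('wood',(3,60,50),(25,255,255),(225,85,320,165),.09,4)
a=cv2.resize(im[85:170,225:325],None,fx=6,fy=6,interpolation=cv2.INTER_CUBIC)[:,:600]
b=cv2.resize(im[85:255,85:255],None,fx=3,fy=3,interpolation=cv2.INTER_CUBIC)
cv2.imwrite('pics/crop1.png',a);cv2.imwrite('pics/crop2.png',b)
E
```

```text
(261, 102) [ 16 145 153]
(261, 126) [ 18  10 131]
(290, 142) [ 14 194 141]
(304, 152) [ 14 187  64]
(131, 196) [ 89 255 129]
(130, 215) [ 99 255  14]
handle [466. 316.] [23. 76.] 9.5 [[449.0, 351.0], [461.0, 276.0], [484.0, 280.0], [471.0, 355.0]] (118, 190, 29, 11)
tray [469. 318.] [193. 136.] 9.6 [[362.0, 368.0], [385.0, 235.0], [575.0, 267.0], [553.0, 401.0]] (108, 160, 57, 75)
smallblack [416.  90.] [137.  95.] 48.9 [[335.0, 70.0], [406.0, 7.0], [496.0, 110.0], [425.0, 173.0]] (187, 188, 59, 57)
standtop [719. -32.] [ 67. 142.] 0.8 [[685.0, 38.0], [687.0, -104.0], [754.0, -103.0], [752.0, 39.0]] (235, 94, 52, 24)
wood [683. -73.] [253. 148.] 65.2 [[563.0, -157.0], [698.0, -219.0], [804.0, 11.0], [669.0, 73.0]] (235, 94, 77, 66)
wood [571. -53.] [27. 31.] 89.8 [[555.0, -67.0], [586.0, -67.0], [586.0, -39.0], [555.0, -39.0]] (263, 152, 11, 12)
```

View pics/crop1.png

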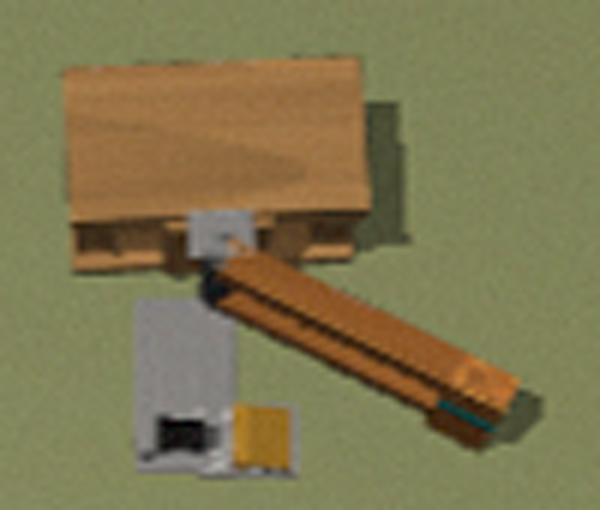

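View pics/crop2.png

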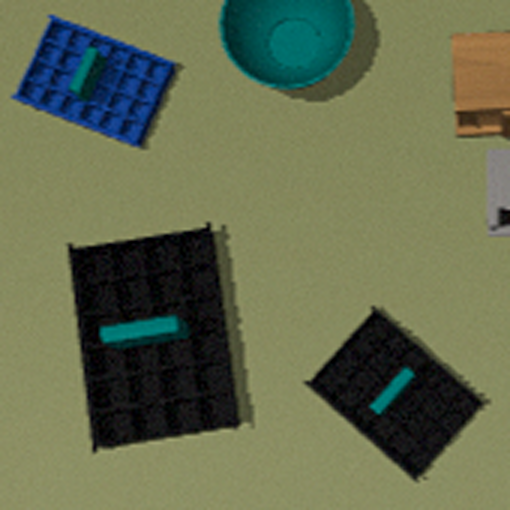

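Crop 1 shows the stand top with corners at crop px (62,72), (358,58), (370,210), (70,222). The leg runs from its hinge near (225,270) to its end at about (505,395), and the pawl/catch plate sits in front. Crop 2 confirms the large black tray, measured at 193x136 mm against 190x130 given, with its teal handle. The small black one measures 137x95.

```bash
python3 - <<'E'
from h import *
g=lambda x,y,z:onz('top',(225+x/6-.4,85+y/6-.4),z)[:2]*1000
C=[g(*p,90) if 0 else g(*p,.09) for p in [(62,72),(358,58),(370,210),(70,222)]]
print(np.round(C));c=np.mean(C,0)
yv=(C[0]-C[1]+C[3]-C[2]);th=np.arctan2(yv[1],yv[0])-np.pi/2;print('stand',c.round(1),'yaw deg',np.degrees(th), [np.linalg.norm(C[i]-C[(i+1)%4]).round() for i in range(4)])
X=np.array([np.cos(th),np.sin(th)]);Y=np.array([-X[1],X[0]])
hg=c-55*X;print('hinge',hg.round(1))
tip=(g(520,380,.09)+g(495,412,.09))/2;d=tip-hg
print('tip',tip.round(1),np.linalg.norm(d),'leg ang',np.arctan2(-d@X,-d@Y))
print('target',(c-95*X).round(1))
E
```

```text
[[ 744.   39.]
 [ 753.  -99.]
 [ 679. -104.]
 [ 672.   35.]]
stand [711.9 -32.4] yaw deg 3.296980479817681 [np.float64(139.0), np.float64(74.0), np.float64(139.0), np.float64(72.0)]
hinge [657.  -35.5]
tip [ 591.2 -167. ] 146.94223779409208 leg ang 0.5214870589180192
target [617.  -37.8]
```

Emit:
arm_command(steps=[[[0,0,-5,4.3,3.6,0,0],[0,0,-5,4.3,3.6,0,0],[0,0,-5,4.3,3.6,0,0],[0,0,-5,4.3,3.6,0,0],[0,0,-5,4.3,3.6,0,0]]])

```text
clock: 0.72
tool_pos: [0.3856, -0.3914, 0.2259]
orientation: [-0.643, 0.765, 0.003, 0.002]
wrist_force: [0.8, -0.0, 0.1]
finger_gap: -0.0001
```

Emit:
arm_command(steps=[[[0,0,-5,4.3,3.6,0,0],[0,0,-5,4.3,3.6,0,0],[0,0,-5,4.3,3.6,0,0],[0,0,-5,4.3,3.6,0,0],[0,0,0,0,0,0,0]]])

```text
clock: 1.35
tool_pos: [0.5641, -0.2381, 0.2223]
orientation: [-0.497, 0.867, 0.005, 0.002]
wrist_force: [-0.1, -0.1, 0.5]
finger_gap: -0.0
```

Emit:
arm_command(steps=[[[0,0,0,4.1,3.4,0,0],[0,0,0,4.0,3.3,0,0],[0,0,0,0,0,-5,0],[0,0,0,0,0,-5,0],[0,0,0,0,0,0,0]]])

```text
clock: 1.98
tool_pos: [0.6452, -0.172, 0.1185]
orientation: [-0.497, 0.868, 0.005, -0.0]
wrist_force: [0.1, 0.0, 0.7]
finger_gap: 0.0004
```

```bash
python3 - <<'E'
from h import *
print(ctrl.read_state()['tool_pos'])
f=ctrl.grab_frame('wrist');cv2.imwrite('pics/w1.png',f[:,:,::-1])
f=ctrl.grab_frame('side');cv2.imwrite('pics/s1.png',cv2.resize(f[110:230,160:310,::-1],None,fx=4,fy=4))
E
```

```text
[ 0.64520905 -0.17202021  0.11853709]
```

View pics/s1.png

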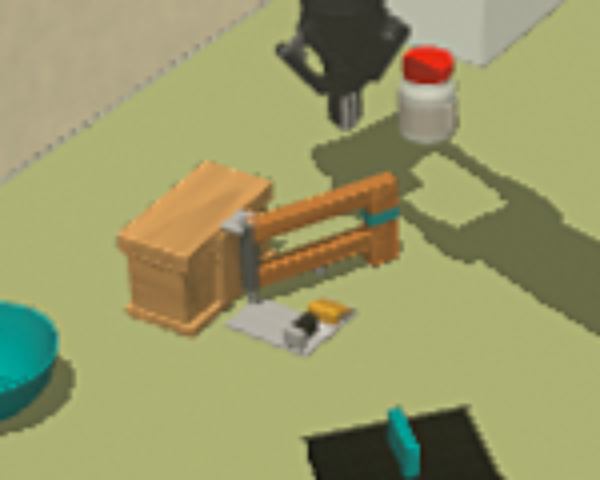

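```bash
python3 - <<'E'
import numpy as np
th=np.radians(3.3);X=np.array([np.cos(th),np.sin(th)]);Y=np.array([-X[1],X[0]]);h=np.array([65.7,-3.55])
P=lambda a:h+13.65*(-np.sin(a)*X-np.cos(a)*Y)
for a in np.arange(.15,1.95,.1):print(round(a,2),'leg',round(a+.147,2),P(a).round(2),'next',(P(a+.1)-P(a)).round(2))
E
```

```text
0.15 leg 0.3 [ 64.44 -17.14] next [-1.35  0.19]
0.25 leg 0.4 [ 63.09 -16.95] next [-1.32  0.33]
0.35 leg 0.5 [ 61.77 -16.62] next [-1.29  0.46]
0.45 leg 0.6 [ 60.48 -16.16] next [-1.23  0.58]
0.55 leg 0.7 [ 59.25 -15.58] next [-1.17  0.7 ]
0.65 leg 0.8 [ 58.08 -14.87] next [-1.09  0.82]
0.75 leg 0.9 [ 56.99 -14.06] next [-1.01  0.92]
0.85 leg 1.0 [ 55.98 -13.13] next [-0.91  1.02]
0.95 leg 1.1 [ 55.07 -12.12] next [-0.8  1.1]
1.05 leg 1.2 [ 54.27 -11.01] next [-0.69  1.18]
1.15 leg 1.3 [53.58 -9.83] next [-0.57  1.24]
1.25 leg 1.4 [53.02 -8.59] next [-0.44  1.29]
1.35 leg 1.5 [52.58 -7.3 ] next [-0.31  1.33]
1.45 leg 1.6 [52.27 -5.97] next [-0.17  1.35]
1.55 leg 1.7 [52.09 -4.62] next [-0.04  1.36]
1.65 leg 1.8 [52.05 -3.26] next [0.1  1.36]
1.75 leg 1.9 [52.15 -1.89] next [0.23 1.34]
1.85 leg 2.0 [52.38 -0.55] next [0.37 1.31]
```

Emit:
arm_command(steps=[[[0,0,0,0,0,-3.8,0],[0,0,0,0,0,-3.7,0],[0,0,0,0,0,0,0],[0,0,0,-0.5,0,0,0],[0,0,0,-0.5,0.1,0,0]]])

```text
clock: 2.7
tool_pos: [0.6443, -0.177, 0.0693]
orientation: [-0.496, 0.868, -0.009, 0.012]
wrist_force: [-0.2, -0.6, -0.6]
finger_gap: -0.0002
```

Emit:
arm_command(steps=[[[0,0,0,0,0,0,0],[0,1.7,0,0,0.4,-0.8,0],[0,0,0,0,0,-0.8,0],[0,0,0,0,0,-0.8,0],[0,0,0,0,0,0,0]]])

```text
clock: 3.32
tool_pos: [0.6449, -0.1726, 0.046]
orientation: [-0.496, 0.868, -0.002, -0.001]
wrist_force: [-0.2, 0.9, -0.5]
finger_gap: -0.0002
```

Emit:
arm_command(steps=[[[0,0,-5.7,-1.35,0.2,0,0],[0,0,-5.7,-1.32,0.33,0,0],[0,0,-5.7,-1.29,0.46,0,0],[0,0,-5.7,-1.23,0.58,0,0],[0,0,-5.7,-1.17,0.7,0,0]]])

```text
clock: 3.95
tool_pos: [0.58, -0.1502, 0.0449]
orientation: [-0.259, 0.966, -0.002, -0.001]
wrist_force: [1.2, -0.8, 0.6]
finger_gap: 0.0
```

Emit:
arm_command(steps=[[[0,0,-5.7,-1.0,0.9,0,0],[0,0,-5.7,-1.0,0.92,0,0],[0,0,-2.8,-0.46,0.5,0,0],[0,0,-2.8,-0.45,0.52,0,0],[0,0,0,0,0,0,0]]])

```text
clock: 4.58
tool_pos: [0.5498, -0.1237, 0.0457]
orientation: [-0.109, 0.994, -0.003, 0.0]
wrist_force: [0.7, -0.6, -0.5]
finger_gap: -0.0002
```

Emit:
arm_command(steps=[[[0,0,-1.5,-0.2,0.28,0,0],[0,0,-1.5,-0.2,0.28,0,0],[0,0,-1.5,-0.19,0.28,0,0],[0,0,-1.5,-0.18,0.29,0,0],[0,0,-1.5,-0.17,0.3,0,0]]])

```text
clock: 5.2
tool_pos: [0.5277, -0.1461, 0.0449]
orientation: [-0.07, 0.997, 0.016, 0.009]
wrist_force: [0.4, -1.5, 1.5]
finger_gap: -0.0001
```

That last move went wrong: the tool ended about 22 mm off in both x and y. I'm checking joint state and looking before going on.

```bash
python3 - <<'E'
from h import *
s=ctrl.read_state()
for k in s: print(k,np.round(s[k],4))
f=ctrl.grab_frame('side');cv2.imwrite('pics/s2.png',cv2.resize(f[90:230,150:320,::-1],None,fx=4,fy=4))
s=ctrl.read_state()
for k in s: print(k,np.round(s[k],4))
E
```

```text
clock 5.2
joint_positions [-0.3545 -0.01    1.6666  0.0359  1.4816  2.6443]
qd [-0.1245 -0.0773  0.0821  0.0647 -0.0088  0.002 ]
joint_efforts [ 8.71200e-01 -3.99120e+01 -4.06261e+01  2.26200e-01  2.66500e-01
 -2.18000e-02]
tool_pos [ 0.5277 -0.1461  0.0449]
orientation [-0.0697  0.9974  0.0156  0.0089]
wrist_force [ 0.4122 -1.4873  1.5074]
torque [-0.0674 -0.0625 -0.0333]
finger_gap -0.0001
clock 5.25
joint_positions [-0.3556 -0.0104  1.6671  0.0355  1.4817  2.6443]
qd [ 0.015   0.0075 -0.0091 -0.0095 -0.0002  0.0013]
joint_efforts [ 1.31980e+00 -4.03675e+01 -4.08939e+01  5.86800e-01  4.00000e-04
 -1.46000e-02]
tool_pos [ 0.5272 -0.1467  0.0448]
orientation [-0.0692  0.9974  0.0154  0.0087]
wrist_force [-0.2846 -0.7114 -1.0432]
torque [-0.1746 -0.0647 -0.023 ]
finger_gap -0.0001
```

View pics/s2.png

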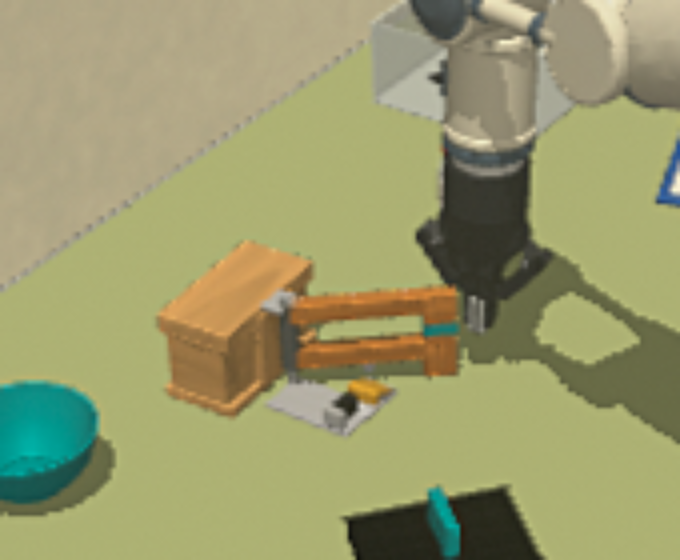

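Cause found: joint 6 is at 2.644, right at its 2.65 limit. A half turn the other way gives the same finger shape with joint 6 near -0.5. I'll back away from the leg, which has sprung back unlatched, unwind, and keep the yaw constant from then on.

Emit:
arm_command(steps=[[[-1.9,0.9,0,1.0,-2.5,0,0],[0,0,10,1.0,-2.5,0,0],[0,0,10,0,0,0,0],[0,0,10,0,0,0,0],[0,0,10,0,0,0,0]]])

```text
clock: 5.88
tool_pos: [0.5469, -0.1987, 0.0444]
orientation: [-0.415, 0.91, -0.0, -0.0]
wrist_force: [-0.1, -0.4, -0.4]
finger_gap: -0.0
```

Emit:
arm_command(steps=[[[0,0,10,0,0,0,0],[0,0,10,0,0,0,0],[0,0,10,0,0,0,0],[0,0,10,0,0,0,0],[0,0,10,0,0,0,0]]])

```text
clock: 6.5
tool_pos: [0.5461, -0.1985, 0.0438]
orientation: [0.77, -0.638, -0.001, 0.0]
wrist_force: [-0.4, 0.1, 0.4]
finger_gap: -0.0002
```

Emit:
arm_command(steps=[[[0,0,10,0,0,0,0],[0,0,10,0,0,0,0],[0,0,10,0,0,0,0],[0,0,10,0,0,0,0],[0,0,10,0,0,0,0]]])

```text
clock: 7.12
tool_pos: [0.5453, -0.1981, 0.0432]
orientation: [0.971, -0.239, -0.001, 0.0]
wrist_force: [0.8, 0.2, -1.0]
finger_gap: -0.0001
```

Emit:
arm_command(steps=[[[0,0,9,0,-1.5,0,0],[0,0,9,5,-0.5,0,0],[0,0,9,5,0.5,0,0],[0,0,0,0,3,0,0],[0,0,0,0,0,0,0]]])

```text
clock: 7.75
tool_pos: [0.6457, -0.1828, 0.0379]
orientation: [1.0, 0.002, -0.005, -0.001]
wrist_force: [0.1, -0.5, -0.0]
finger_gap: -0.0001
```

```bash
python3 - <<'E'
from h import *
s=ctrl.read_state();print(s['joint_positions'].round(2),s['tool_pos'])
f=ctrl.grab_frame('top')[:,:,::-1].copy();cv2.imwrite('pics/t2.png',cv2.resize(f[80:180,220:340],None,fx=5,fy=5))
E
```

```text
[-0.33  0.33  1.3  -0.    1.52 -0.33] [ 0.64566562 -0.18276839  0.03790462]
```

View pics/t2.png

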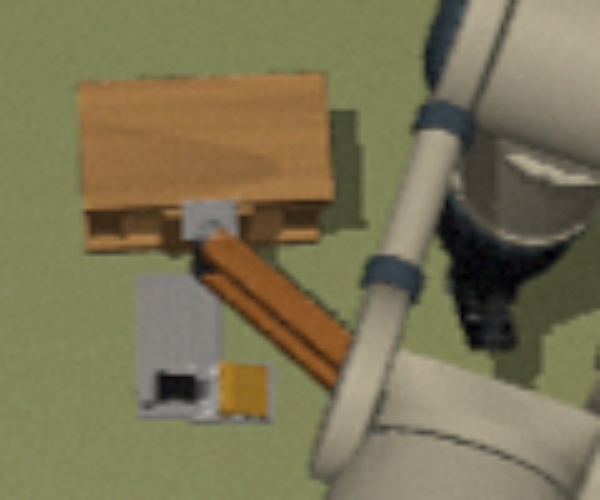

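Leg now at about 0.75 rad, with the finger at crop (485,330) on its outer side. I turn the finger parallel to the leg and follow the arc again; joint 6 has plenty of room now.

Emit:
arm_command(steps=[[[0,0,9,0,0,0.2,0],[0,0,9,0,0,0.2,0],[0,0,9,-1.5,0.8,0.2,0],[0,0,9,-1.5,0.8,0.1,0],[0,0,9,-1.1,0.5,0,0]]])

```text
clock: 8.43
tool_pos: [0.6013, -0.168, 0.0463]
orientation: [0.92, 0.393, -0.005, 0.003]
wrist_force: [-0.3, -0.5, -0.3]
finger_gap: -0.0002
```

Emit:
arm_command(steps=[[[0,0,0,-1.2,0.6,0,0],[0,0,0,-1.2,0.7,0,0],[0,0,-3,-1.05,0.9,0,0],[0,0,-5.7,-0.95,1.0,0,0],[0,0,0,0,0,0,0]]])

```text
clock: 9.05
tool_pos: [0.5538, -0.141, 0.0495]
orientation: [0.948, 0.318, -0.003, 0.006]
wrist_force: [0.4, 0.1, 0.2]
finger_gap: -0.0001
```

Emit:
arm_command(steps=[[[0,0,-2.5,0.2,0.7,-0.2,0],[0,0,-2.5,-0.2,0.7,-0.2,0],[0,0,-2,-0.3,0.6,0,0],[0,0,0,0,0,0,0],[0,0,0,0,0,0,0]]])

```text
clock: 9.68
tool_pos: [0.5526, -0.1271, 0.0494]
orientation: [0.965, 0.261, -0.001, 0.01]
wrist_force: [0.3, -1.3, -0.7]
finger_gap: -0.0001
```

Emit:
arm_command(steps=[[[1.1,0.3,-1.5,-0.2,0.4,-0.1,0],[0,0,-1.5,-0.2,0.4,-0.1,0],[0,0,-1.5,-0.2,0.4,0,0],[0,0,-1.5,-0.2,0.4,0,0],[0,0,0,-0.1,0.2,0,0]]])

```text
clock: 10.3
tool_pos: [0.544, -0.111, 0.0484]
orientation: [0.979, 0.206, -0.0, 0.002]
wrist_force: [1.8, -4.8, 0.7]
finger_gap: 0.0001
```

Emit:
arm_command(steps=[[[0,0,-1.5,-0.16,0.3,0,0],[0,0,-1.5,-0.15,0.3,0,0],[0,0,-1.5,-0.14,0.3,0,0],[0,0,-1.5,-0.13,0.3,0,0],[0,0,0,-0.12,0.3,0,0]]])

```text
clock: 10.92
tool_pos: [0.5364, -0.0987, 0.0485]
orientation: [0.988, 0.152, -0.001, 0.005]
wrist_force: [2.9, -6.2, -0.5]
finger_gap: -0.0002
```

Emit:
arm_command(steps=[[[0,0,-1.2,-0.1,0.2,0,0],[0,0,-1.2,-0.08,0.2,0,0],[0,0,-1.2,-0.07,0.2,0,0],[0,0,-1.2,-0.06,0.2,0,0],[0,0,0,-0.05,0.1,0,0]]])

```text
clock: 11.55
tool_pos: [0.5329, -0.0931, 0.0486]
orientation: [0.994, 0.108, -0.001, 0.01]
wrist_force: [2.4, -4.8, -0.7]
finger_gap: 0.0004
```

Emit:
arm_command(steps=[[[0.8,0,0,-0.08,0.24,0,0],[0,0,0,-0.08,0.24,0,0],[0,0,-0.5,-0.07,0.24,0,0],[0,0,-0.5,-0.07,0.24,0,0],[0,0,0,-0.06,0.24,0,0]]])

```text
clock: 12.18
tool_pos: [0.5297, -0.0839, 0.0486]
orientation: [0.995, 0.098, 0.001, 0.006]
wrist_force: [1.0, -5.2, 0.6]
finger_gap: -0.0001
```

Emit:
arm_command(steps=[[[0,0,0,-0.04,0.14,0,0],[0,0,0,-0.04,0.14,0,0],[0,0,-0.5,-0.04,0.14,0,0],[0,0,-0.5,-0.04,0.14,0,0],[0,0,0,-0.03,0.14,0,0]]])

```text
clock: 12.8
tool_pos: [0.5279, -0.0778, 0.0487]
orientation: [0.996, 0.089, 0.001, 0.008]
wrist_force: [1.3, -5.8, 1.0]
finger_gap: 0.0001
```

Emit:
arm_command(steps=[[[0,0,0,-0.03,0.14,0,0],[0,0,-0.5,-0.03,0.14,0,0],[0,0,-0.5,-0.03,0.14,0,0],[0,0,0,-0.03,0.14,0,0],[0,0,0,-0.03,0.14,0,0]]])

```text
clock: 13.42
tool_pos: [0.5263, -0.0714, 0.0487]
orientation: [0.997, 0.079, 0.001, 0.009]
wrist_force: [2.5, -4.5, 1.5]
finger_gap: -0.0001
```

Emit:
arm_command(steps=[[[0,0,0,-0.01,0.05,0,0],[0,0,-0.4,-0.01,0.05,0,0],[0,0,-0.4,-0.01,0.05,0,0],[0,0,0,-0.01,0.05,0,0],[0,0,0,-0.01,0.05,0,0]]])

```text
clock: 14.05
tool_pos: [0.5254, -0.0675, 0.0486]
orientation: [0.997, 0.072, 0.001, 0.008]
wrist_force: [1.3, -1.4, 0.2]
finger_gap: -0.0
```

Emit:
arm_command(steps=[[[0,0,0,-0.01,0.05,0,0],[0,0,-0.4,-0.01,0.05,0,0],[0,0,-0.4,-0.01,0.05,0,0],[0,0,0,-0.01,0.05,0,0],[0,0,0,-0.01,0.05,0,0]]])

```text
clock: 14.68
tool_pos: [0.5243, -0.0637, 0.0478]
orientation: [0.998, 0.065, 0.0, 0.007]
wrist_force: [0.5, -1.9, 0.2]
finger_gap: 0.0002
```

Force fell from about 5 to 2 N: the pawl has snapped. I creep to the stop now.

Emit:
arm_command(steps=[[[0,0,0,0,0.03,0,0],[0,0,0,0,0.03,0,0],[0,0,0,0,0.03,0,0],[0,0,0,0,0.03,0,0],[0,0,0,0,0.03,0,0]]])

```text
clock: 15.3
tool_pos: [0.5243, -0.0632, 0.0478]
orientation: [0.998, 0.065, 0.0, 0.008]
wrist_force: [1.0, -3.0, -0.3]
finger_gap: 0.0001
```

Emit:
arm_command(steps=[[[0,0,0,0,0.03,0,0],[0,0,0,0,0.03,0,0],[0,0,0,0,0.03,0,0],[0,0,0,0,0.03,0,0],[0,0,0,0,0.02,0,0]]])

```text
clock: 15.92
tool_pos: [0.5242, -0.0619, 0.0478]
orientation: [0.998, 0.065, -0.0, 0.008]
wrist_force: [0.7, -2.8, 0.5]
finger_gap: 0.0
```

Emit:
arm_command(steps=[[[0,0,0,0,0.05,0,0],[0,0,0,0,0.04,0,0],[0,0,0,0,0.04,0,0],[0,0,0,0,0.04,0,0],[0,0,0,0,0.03,0,0]]])

```text
clock: 16.55
tool_pos: [0.5241, -0.0598, 0.0478]
orientation: [0.998, 0.065, -0.0, 0.008]
wrist_force: [0.1, -2.7, 1.6]
finger_gap: 0.0001
```

Emit:
arm_command(steps=[[[0,0,0,0,0.05,0,0],[0,0,0,0,0.04,0,0],[0,0,0,0,0.04,0,0],[0,0,0,0,0.04,0,0],[0,0,0,0,0.03,0,0]]])

```text
clock: 17.18
tool_pos: [0.5239, -0.058, 0.0478]
orientation: [0.998, 0.065, -0.0, 0.009]
wrist_force: [-0.7, -4.0, 0.2]
finger_gap: 0.0001
```

Emit:
arm_command(steps=[[[0,0,0,0,0.04,0,0],[0,0,0,0,0.04,0,0],[0,0,0,0,0.03,0,0],[0,0,0,0,0.03,0,0],[0,0,0,0,0.03,0,0]]])

```text
clock: 17.8
tool_pos: [0.5239, -0.0578, 0.0479]
orientation: [0.998, 0.064, -0.0, 0.01]
wrist_force: [-0.9, -5.8, 1.1]
finger_gap: 0.0001
```

Emit:
arm_command(steps=[[[0,0,0,0,0.04,0,0],[0,0,0,0,0.05,0,0],[0,0,0,0,0.06,0,0],[0,0,0,0,0.06,0,0],[0,0,0,0,0.06,0,0]]])

```text
clock: 18.42
tool_pos: [0.5239, -0.0577, 0.0479]
orientation: [0.998, 0.063, -0.001, 0.012]
wrist_force: [0.3, -6.4, 0.8]
finger_gap: 0.0001
```

Emit:
arm_command(steps=[[[0,0,0,0,0.08,0,0],[0,0,0,0,0.1,0,0],[0,0,0,0,0.1,0,0],[0,0,0,0,0.1,0,0],[0,0,0,0,0.1,0,0]]])

```text
clock: 19.05
tool_pos: [0.5239, -0.0575, 0.0483]
orientation: [0.998, 0.062, -0.001, 0.017]
wrist_force: [-0.9, -8.3, 0.5]
finger_gap: -0.0001
```

Emit:
arm_command(steps=[[[0.5,0,0,0,0.13,0,0],[0.5,0,0,0,0.15,0,0],[0.5,0,0,0,0.17,0,0],[0.5,0,0,0,0.18,0,0],[0.5,0,0,0,0.18,0,0]]])

```text
clock: 19.68
tool_pos: [0.5238, -0.0557, 0.0482]
orientation: [0.998, 0.059, 0.0, 0.0]
wrist_force: [-0.3, -10.9, -0.8]
finger_gap: 0.0001
```

Emit:
arm_command(steps=[[[0.1,0,0,0,0.2,0,0],[0.1,0,0,0,0.24,0,0],[0.1,0,0,0,0.27,0,0],[0.1,0,0,0,0.3,0,0],[0.1,0,0,0,0.3,0,0]]])

```text
clock: 20.3
tool_pos: [0.5236, -0.0552, 0.0483]
orientation: [0.998, 0.055, 0.0, 0.007]
wrist_force: [-0.0, -16.5, -0.1]
finger_gap: 0.0001
```

16.5 N against the stop, with the tool barely moving, so the leg is firmly home. I retreat and check it stays out.

Emit:
arm_command(steps=[[[0,0,0,0,-1,0,0],[-0.8,0,0,-0.5,-3,0,0],[0,0,0,-1,-3,6,0],[0,0,0,-1,0,6,8],[0,0,0,-2,4,6,8]]])

```text
clock: 20.92
tool_pos: [0.4789, -0.0881, 0.2107]
orientation: [0.998, 0.055, -0.006, 0.008]
wrist_force: [0.4, 0.1, 0.6]
finger_gap: 0.0357
```

Emit:
arm_command(steps=[[[0,0,0,-1,6,0,8],[0,0,0,-1,6,0,8],[0,0,0,0,6,0,8],[0,0,0,0,6,0,8],[0,0,0,0,6,0,8]]])

```text
clock: 21.55
tool_pos: [0.4574, 0.222, 0.2177]
orientation: [0.998, 0.055, 0.0, 0.004]
wrist_force: [0.2, -1.2, 0.2]
finger_gap: 0.0802
```

```bash
python3 - <<'E'
from h import *
s=ctrl.read_state();print(s['clock'],s['tool_pos'],s['orientation'].round(3),s['joint_positions'].round(2))
f=ctrl.grab_frame('top')[:,:,::-1].copy();cv2.imwrite('pics/t3f.png',f);cv2.imwrite('pics/t3.png',cv2.resize(f[80:240,90:340],None,fx=3,fy=3))
E
```

```text
21.55 [0.45740281 0.22198473 0.21767652] [0.998 0.055 0.    0.004] [ 0.39 -0.16  1.5  -0.01  1.8   0.28]
```

View pics/t3.png

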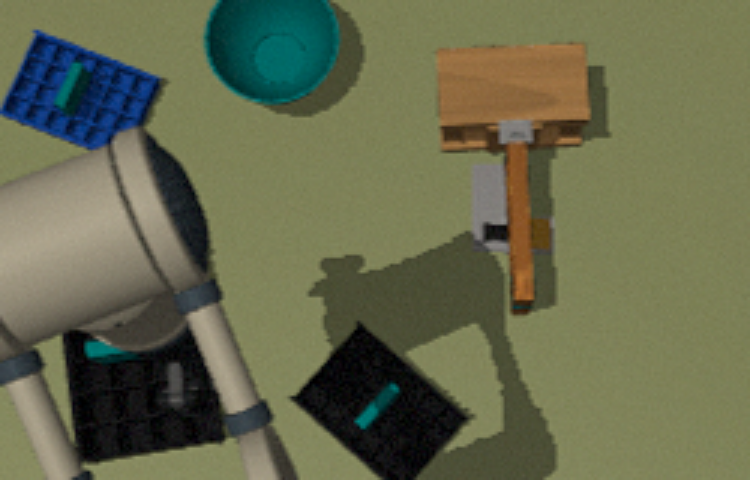

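The leg stands straight out, running from crop (516,140) to (522,305), and holds by itself. Now I go above the tray and look with the wrist camera.

Emit:
arm_command(steps=[[[0,0,3.3,0.5,5,0,8],[-0.5,0,0,0.5,4.5,0,8],[0,0,0,0,0,-3,8],[0,0,0,0,0,0,8],[0,0,0,0,0,0,8]]])

```text
clock: 22.22
tool_pos: [0.4626, 0.3326, 0.1856]
orientation: [0.996, 0.093, -0.004, 0.003]
wrist_force: [-0.1, -0.4, 1.4]
finger_gap: 0.0801
```

```bash
python3 - <<'E'
from h import *
g=lambda x,y,z:onz('top',(90+x/3-.3,80+y/3-.3),z)[:2]*1000
a=g(516,142,.09);b=g(522,300,.09);print('leg top',a,b)
s=ctrl.read_state();print(s['clock'],s['tool_pos'],s['orientation'].round(3))
c=ctrl.calibration('wrist');f=ctrl.grab_frame('wrist')[:,:,::-1].copy();cv2.imwrite('pics/w2.png',f)
for z,n,lo,hi in((.078,'handle',(80,100,60),(100,255,255)),):
  for k in blobs(f,lo,hi,(0,0,512,384),80)[:4]:
    q=np.array([onz('wrist',p,z,c)[:2] for p in k[:,0]],np.float32)*1000
    r=cv2.minAreaRect(q);print(n,cv2.boundingRect(k),np.round(r[0],1),np.round(r[1]),round(r[2],1))
E
```

```text
leg top [656.94551137 -35.76543514] [508.88172481 -41.17958832]
22.225 [0.46260399 0.33256292 0.18564145] [ 0.996  0.093 -0.004  0.003]
handle (256, 152, 20, 83) [467.4 325.8] [16. 77.] 9.8
handle (5, 133, 63, 38) [216.2 326.9] [35. 96.] 76.0
handle (437, 269, 54, 51) [749.6 252.5] [ 45. 137.] 60.1
handle (460, 155, 36, 30) [682.7 394.3] [16. 61.] 69.6
```

View pics/w2.png

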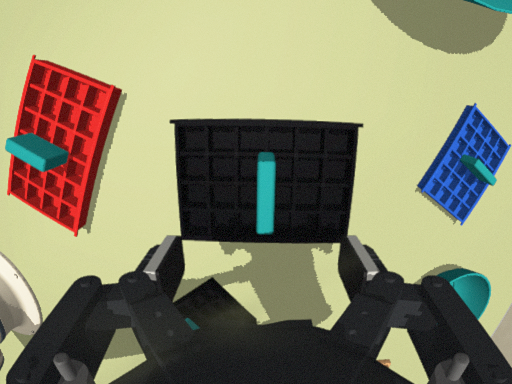

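```bash
python3 - <<'E'
from h import *
# wrist pose unchanged since frame (arm held)
c=ctrl.calibration('wrist');V=c['view'];print('cam',(-V[:3,:3].T@V[:3,3]).round(3))
C=np.array([onz('wrist',p,.03,c)[:2]*1000 for p in [(172,121),(362,124),(350,242),(182,237)]]);print(C.round(),C.mean(0),[np.linalg.norm(C[i]-C[(i+1)%4]).round() for i in range(4)])
H=np.array([onz('wrist',p,.078,c)[:2]*1000 for p in [(258,152),(275,152),(273,234),(257,234)]]);print(H.round(),H.mean(0))
# refine stand yaw from side-lines in top image t3f: fit front/back edge
f=cv2.imread('pics/t3f.png')
k=blobs(f,(5,60,120),(25,255,255),(225,85,300,118),100)[0][:,0]
top=np.array([[x,k[k[:,0]==x][:,1].min()] for x in range(240,282)])
q=np.array([onz('top',p,.09)[:2] for p in top]);p=np.polyfit(q[:,1],q[:,0],1);print('back edge yaw',np.degrees(np.arctan(-p[0])),'x at y=-.032',np.polyval(p,-.032))
E
```

```text
cam [0.451 0.406 0.327]
[[362. 370.]
 [554. 404.]
 [577. 272.]
 [387. 242.]] [469.96178616 322.09412289] [np.float64(195.0), np.float64(134.0), np.float64(193.0), np.float64(130.0)]
[[454. 362.]
 [468. 365.]
 [482. 290.]
 [467. 287.]] [467.62977911 325.7148967 ]
back edge yaw 3.347106358930735 x at y=-.032 0.7488415653096633
```

Emit:
arm_command(steps=[[[0,0,-1,0.6,-1.1,0,8],[0,0,0,0,0,-3,8],[0,0,0,0,0,-3,8],[0,0,0,0,0,-2.5,8],[0,0,0,0,0,0,8]]])

```text
clock: 22.9
tool_pos: [0.4729, 0.3167, 0.1051]
orientation: [0.997, 0.08, 0.001, 0.001]
wrist_force: [-0.0, -0.4, 0.3]
finger_gap: 0.0799
```

Emit:
arm_command(steps=[[[0,0,0,-0.4,0.3,-2,8],[0,0,0,0,0,-2,8],[0,0,0,0,0,-1.5,8],[0,0,0,0,0,-0.6,8],[0,0,0,0,0,0,8]]])

```text
clock: 23.52
tool_pos: [0.4701, 0.3197, 0.0434]
orientation: [0.997, 0.079, 0.003, -0.0]
wrist_force: [-0.1, -0.6, -0.5]
finger_gap: 0.0801
```

Emit:
arm_command(steps=[[[0,0,0,0,0,0,0],[0,0,0,0,0,0,0],[0,0,0,0,0,0,0],[0,0,0,0,0,0,0],[0,0,0,0,0,0,0]]])

```text
clock: 24.15
tool_pos: [0.4711, 0.3204, 0.0458]
orientation: [0.997, 0.079, 0.004, -0.001]
wrist_force: [-0.3, -0.3, -1.4]
finger_gap: 0.0151
```

Emit:
arm_command(steps=[[[0,0,0,0,0,0,0],[0,0,0,0,0,1,0],[0,0,0,0,0,3,0],[0,0,0,0,0,4,0],[0,0,0,0,0,4,0]]])

```text
clock: 24.78
tool_pos: [0.4681, 0.3185, 0.164]
orientation: [0.997, 0.079, -0.001, 0.002]
wrist_force: [0.6, -1.1, -2.5]
finger_gap: 0.0151
```

Emit:
arm_command(steps=[[[0,0,0,0,-1,3,0],[0,0,-1,1,-3,2,0],[0,0,-1,2,-5,0,0],[0,0,-1,2,-5,0,0],[0,0,-1,2,-5,0,0]]])

```text
clock: 25.4
tool_pos: [0.5393, 0.1275, 0.2233]
orientation: [0.999, 0.047, 0.004, -0.0]
wrist_force: [0.4, 0.2, -2.2]
finger_gap: 0.0149
```

Emit:
arm_command(steps=[[[0,0,-1,2,-5,0,0],[0,0,-1,2,-5,0,0],[0,0,0,2,-3,0,0],[0,0,0,1,-1,0,0],[0,0,0,0,0,0,0]]])

```text
clock: 26.02
tool_pos: [0.611, -0.0208, 0.2243]
orientation: [1.0, 0.026, 0.004, -0.0]
wrist_force: [-0.5, 0.8, -1.6]
finger_gap: 0.0153
```

```bash
python3 - <<'E'
from h import *
s=ctrl.read_state();print(s['clock'],s['tool_pos'].round(4),s['orientation'].round(4),s['wrist_force'].round(1),s['torque'].round(2))
c=ctrl.calibration('wrist');f=ctrl.grab_frame('wrist')[:,:,::-1].copy();cv2.imwrite('pics/w3.png',f);np.save('w3.npy',c['view'])
f=ctrl.grab_frame('side')[:,:,::-1].copy();cv2.imwrite('pics/s3.png',f)
E
```

```text
26.025 [ 0.611  -0.0208  0.2243] [ 9.996e-01  2.620e-02  4.200e-03 -2.000e-04] [-0.5  0.8 -1.6] [0.01 0.1  0.03]
```

View pics/w3.png

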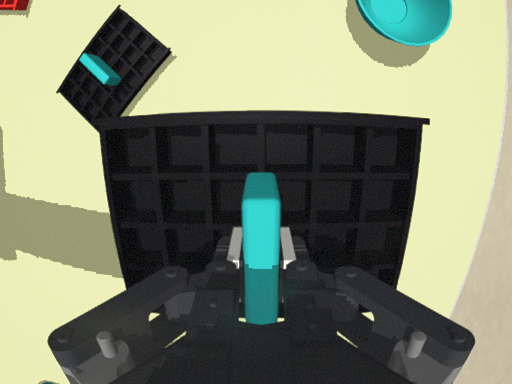

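Wrist view: the tray is held square and level, with its far rim corners at (101,121) and (428,121) and the handle top's far end at (246–278,174).

```bash
python3 - <<'E'
from h import *
c=ctrl.calibration('wrist');c=dict(c);c['view']=np.load('w3.npy')
for rim in(.2085,):
  A=onz('wrist',(101,121),rim,c)[:2]*1000;B=onz('wrist',(428,121),rim,c)[:2]*1000
  d=B-A;L=np.linalg.norm(d);u=d/L;n=np.array([u[1],-u[0]]);print(A.round(1),B.round(1),L,'yaw',np.degrees(np.arctan2(u[1],u[0])),'centre',((A+B)/2+65*n).round(1))
H=np.array([onz('wrist',p,.2565,c)[:2]*1000 for p in[(247,174),(278,174),(244,266),(281,266)]]);print(H.round(1),np.linalg.norm(H[0]-H[1]),np.linalg.norm(H[0]-H[2]))
print('handle c',((H[0]+H[1]+H[2]+H[3])/4).round(1))
E
```

```text
[515.6  41.6] [706.3  52.2] 190.9712794023887 yaw 3.1550810818578827 centre [614.5 -18. ]
[[603.4  25.5]
 [615.2  26.1]
 [603.6 -14.9]
 [619.4 -14.1]] 11.764785626643826 40.4060481448807
handle c [610.4   5.6]
```

Emit:
arm_command(steps=[[[0,0,0,0.3,-1,0,0],[0,0,0,0.2,-0.9,-2,0],[0,0,0,0,0,-2,0],[0,0,0,0,0,-2,0],[0,0,0,0,0,0,0]]])

```text
clock: 26.75
tool_pos: [0.6136, -0.0368, 0.1582]
orientation: [1.0, 0.029, 0.003, -0.001]
wrist_force: [0.4, 0.1, -2.3]
finger_gap: 0.015
```

Emit:
arm_command(steps=[[[0,0,0,0.2,-0.3,0,0],[0,0,0,0,0,-0.5,0],[0,0,0,0,0,-0.5,0],[0,0,0,0,0,-0.4,0],[0,0,0,0,0,0,0]]])

```text
clock: 27.38
tool_pos: [0.6164, -0.0398, 0.1449]
orientation: [1.0, 0.029, 0.004, -0.001]
wrist_force: [-0.2, 0.5, -1.5]
finger_gap: 0.0155
```

```bash
python3 - <<'E'
from h import *
s=ctrl.read_state();print(s['tool_pos'].round(4),s['orientation'].round(4),s['wrist_force'].round(1))
f=ctrl.grab_frame('side')[:,:,::-1].copy();cv2.imwrite('pics/s4.png',cv2.resize(f[100:230,150:330],None,fx=4,fy=4))
E
```

```text
[ 0.6164 -0.0398  0.1449] [ 9.996e-01  2.920e-02  3.900e-03 -7.000e-04] [-0.2  0.5 -1.5]
```

View pics/s4.png

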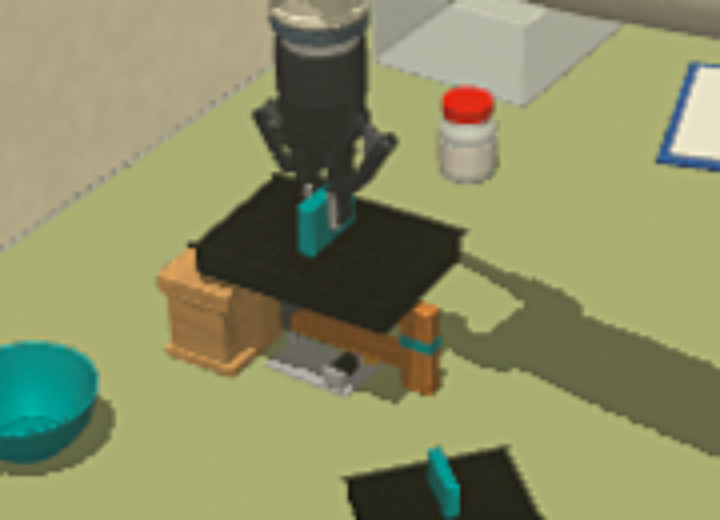

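Positioned over stand and leg, with the tray spanning both. I lower gently.

Emit:
arm_command(steps=[[[0,0,0,0,0,-0.15,0],[0,0,0,0,0,-0.15,0],[0,0,0,0,0,-0.15,0],[0,0,0,0,0,-0.1,0],[0,0,0,0,0,0,0]]])

```text
clock: 28.05
tool_pos: [0.6167, -0.0398, 0.1399]
orientation: [1.0, 0.029, 0.005, -0.001]
wrist_force: [0.5, 0.2, -1.3]
finger_gap: 0.0155
```

Emit:
arm_command(steps=[[[0,0,0,0,0,-0.1,0],[0,0,0,0,0,-0.1,0],[0,0,0,0,0,-0.1,0],[0,0,0,0,0,-0.1,0],[0,0,0,0,0,0,0]]])

```text
clock: 28.68
tool_pos: [0.6168, -0.0399, 0.136]
orientation: [1.0, 0.029, 0.005, -0.001]
wrist_force: [0.5, -0.2, -2.7]
finger_gap: 0.015
```

Emit:
arm_command(steps=[[[0,0,0,0,0,-0.06,0],[0,0,0,0,0,-0.06,0],[0,0,0,0,0,-0.06,0],[0,0,0,0,0,-0.06,0],[0,0,0,0,0,0,0]]])

```text
clock: 29.3
tool_pos: [0.6169, -0.0399, 0.1358]
orientation: [1.0, 0.029, 0.006, -0.0]
wrist_force: [-1.7, 0.5, 0.5]
finger_gap: 0.0151
```

Emit:
arm_command(steps=[[[0,0.2,0,0,0,-0.05,0],[0,0.1,0,0,0,-0.05,0],[0,0,0,0,0,-0.05,0],[0,0,0,0,0,-0.05,0],[0,0,0,0,0,0,0]]])

```text
clock: 29.92
tool_pos: [0.6171, -0.0399, 0.1354]
orientation: [1.0, 0.029, 0.004, -0.0]
wrist_force: [-0.7, -1.0, 2.2]
finger_gap: 0.015
```

It rests on both, at about 2 N support and z = 0.1354, as expected. Release and lift.

Emit:
arm_command(steps=[[[0,0,0,0,0,0,1.9],[0,0,0,0,0,0,3],[0,0,0,0,0,0,5],[0,0,0,0,0,0,6],[0,0,0,0,0,0,6]]])

```text
clock: 30.55
tool_pos: [0.6174, -0.04, 0.1335]
orientation: [1.0, 0.029, 0.003, -0.0]
wrist_force: [0.1, 0.4, -0.7]
finger_gap: 0.06
```

Emit:
arm_command(steps=[[[0,0,0,0,0,2,6],[0,0,0,0,0,4,6],[0,0,0,0,0,5,6],[0,0,0,-3,-5,0,6],[0,0,0,-3,-5,0,6]]])

```text
clock: 31.18
tool_pos: [0.5572, -0.1389, 0.2532]
orientation: [0.999, 0.033, 0.006, 0.0]
wrist_force: [0.4, 0.4, -0.3]
finger_gap: 0.0599
```

Emit:
arm_command(steps=[[[0,0,0,-3,-5,0,6],[0,0,0,-3,-5,0,6],[0,0,0,-3,-5,0,6],[0,0,0,0,-4,0,6],[0,0,0,0,0,0,6]]])

```text
clock: 31.8
tool_pos: [0.4618, -0.3374, 0.2645]
orientation: [0.999, 0.031, 0.011, 0.005]
wrist_force: [-0.1, 0.7, 0.7]
finger_gap: 0.06
```

```bash
python3 - <<'E'
from h import *
s=ctrl.read_state();print(s['clock'],s['tool_pos'].round(4),s['finger_gap'])
f=ctrl.grab_frame('top')[:,:,::-1].copy();cv2.imwrite('pics/t5f.png',f)
g=ctrl.grab_frame('side')[:,:,::-1].copy()
a=cv2.resize(f[80:200,200:350],None,fx=4,fy=4)[:,:];b=cv2.resize(g[100:230,150:330],(600,433))
cv2.imwrite('pics/e.png',cv2.resize(np.vstack([a[:,:600],b]),None,fx=.65,fy=.65))
def rect(n,lo,hi,roi,z):
    for c in blobs(f,lo,hi,roi)[:1]:
        q=np.array([onz('top',p,z)[:2] for p in c[:,0]],np.float32)*1000
        r=cv2.minAreaRect(q);print(n,np.round(r[0],1),np.round(r[1]),round(r[2],1))
rect('tray',(0,0,0),(180,255,45),(215,90,310,200),.12)
rect('handle',(80,60,40),(100,255,255),(215,90,310,200),.168)
E
```

```text
31.8 [ 0.4618 -0.3374  0.2645] 0.060028682423552776
tray [616.  -40.5] [199. 135.] 3.5
handle [612.5 -39.6] [27. 70.] 0.6
```

View pics/e.png

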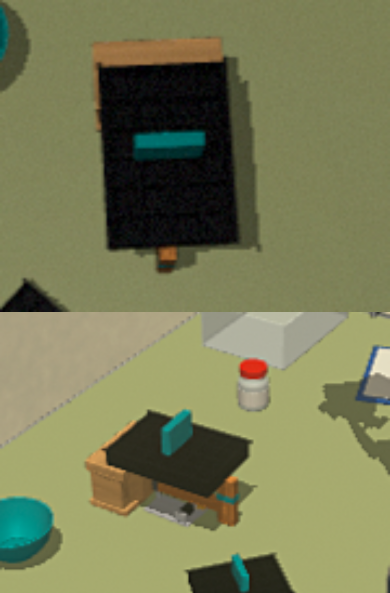

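The tray centre measures (616,−40.5) at yaw 3.5°, against a target of (617,−38) at 3.3°. It sits level and bridges from stand to leg, and nothing else has moved. Handing in.

```bash
python3 -c "
from plant import ctrl
print(ctrl.hand_in(),ctrl.read_state()['clock'])"
```

```text
the job is handed in; nothing more can be done
the job is handed in; nothing more can be done
```

The prop leg is out and latched, the large black tray bridges the stand and leg, and the job was handed in at about 32 s of the 72 s allowed.

- **Leg:** I felt the pawl load at about 5–6 N, then the snap, when the force fell to about 2 N. I then pressed the leg against its buffer up to 16.5 N, at about 1.6 rad. After I backed off, the top view showed it staying out by itself.
- **Tray:** I picked it up by its handle and lowered it until the stand and leg carried it, with about 2 N of support force at release. In the last top view its centre measured (616, −40.5) mm at 3.5° yaw, against a target of (617, −38) mm at 3.3°. It looked level in the side view. The bowl and jar looked undisturbed; I did not look at the pot again.

**What went wrong or disagreed:**
- **First leg push:** joint 6 ran up against its range limit (2.644 of 2.65 rad). The finger slipped off at low force and the leg sprang back unlatched. I gave the gripper a half turn and repeated the push cleanly.
- **Force readings:** they are only known at the end of each call, so 16.5 N is the highest reading there, not a continuous peak.
- **Tray offset in the hand:** two camera estimates differed by up to about 5 mm, so I used a value between them. The final check put the tray within about 3 mm.

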